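Shift the bottling line's range lever through its H gate

ROBOT

A 7-joint arm with a two-finger parallel gripper is mounted at the origin on the work surface. World frame = base frame: x ahead of the robot, y to its left, z up, the work surface at z = 0. Lengths are in mm, angles in rad, forces in N, time in s.
With the tool pointing down it reaches from about 400 to 875 mm from the base axis. Payload 19.3 kg.
Tool frame: the origin (TCP) lies at the very end of the fingers, on their centre line; the grasp point (between the pads) lies 19 mm behind it (grip_point_offset is the z of the grasp point in the tool frame, in mm); z points along the fingers, x is the direction in which the jaws open and shut, and the axes are right-handed (so a half turn about z gives the same grasp; the last joint's range is limited). The gripper opens to 85 mm and grips with 20 to 120 N. Pads are 22 mm wide; open, the fingers measure 114 mm over their backs; the gripper's body (76 mm by 85 mm) begins 54 mm behind the grasp point. The pads swing forward as they close: fully open they stand 13 mm farther back than shut.
Start: joints at [1.17, 0.521, -0.036, 1.599, 0.021, 1.021, -0.113], TCP at [202.972, -591.115, 231.291] pointing down, gripper open.
Joint ranges: [-2.91, 2.91], [-0.3, 2.13], [-1.5, 1.42], [0.17, 2.43], [-1.26, 4.41], [0.16, 1.93], [-2.52, 2.52]. Speed limits (rad/s): [1.89, 1.89, 2.39, 2.39, 3.01, 3.01, 3.01].

INTERFACE

Orientations are given as a 3x3 rotation matrix whose columns are the frame's x, y, z axes.
In Python, from workcell import movep, movel, goto_joints, open_gripper, clamp, wait, inverse_kinematics, read_state, camera, PlanningError, finish_job, grip_point_offset gives the robot as it stands. Calls block until the motion is done:
- movep(position, orientation): joint-space move of the TCP to a pose.
- movel(position, frame=None, max_speed=150, guard=None): straight line of the TCP; frame=None keeps the orientation; max_speed is the mean speed in mm/s. With guard (N) it stops when the force on the tool has changed by that much, and returns True; else False.
- goto_joints(angles): joint-space move.
- open_gripper() and clamp(): open the fingers fully, or close them until they stop; the grip force is fixed at half the most.
- wait(seconds).
- inverse_kinematics(position, orientation): joint angles nearest the present ones, or None.
- read_state(): the state.
- camera(name): name is "scene" or "top"; returns a dict with "image" (384x512x3 uint8, blue, green, red), "range_z" (384x512 float32, mm along the optical axis (not along the pixel's ray), 0 where there is no reading), "fx", "fy", "cx", "cy" (pixels), "cam_to_world" (4x4, takes a point from camera to world coordinates). Camera axes: x right, y up, looking along -z (the intrinsics and any distortion apply to the point x, -y, -z); pixel columns grow to the right and rows downward; lengths in mm; the calibration is good to about 2 mm. A picture is of the moment at which its call begins.
A pose or a line that the arm cannot do raises PlanningError and nothing moves.
- finish_job(): hands the job in, once; it reports no verdict.
The state is a dict: "time": time; "qpos": joint angles; "qvel": joint speeds; "joint_efforts": joint torques, N m; "eef_pos": TCP position; "tool_rot": TCP orientation; "ft_force": force on the tool from outside, world axes, zero at the start; "torque": the same for the moment, N m; "finger_gap": finger opening in mm.
Only numpy, scipy, OpenCV 4.12 (cv2) and the standard library are available. Lean on these libraries where they do the work, as an engineer would, in place of code of your own. Each camera call takes 0.05 s, during which the arm holds its last target.

TASK

The line is changing over to tall bottles. On the grey console, take the shift lever from neutral across the neutral slot to the side whose plate shows the tall narrow bottle, then push it fully forward (away from the robot, towards that plate) into that slot, and let go. Do not catch any of the other three slots on the way.

Things in the scene. Friction and masses are not known exactly. Their poses are not given: they have to be found in the camera images.
- console: Grey shift console, a fixed box 240 mm deep (x), 250 mm wide (y), 150 mm high with a bare metal top, turned up to 20 degrees. Origin on the table under the gate's centre; x points forward, away from the robot, from the face with the small dark display to the two plates; y left, z up. The shift lever swings all ways about a pivot 20 mm above this origin.
- gate (a point): Centre of the H gate in the console's top, at the top's surface, 150 mm above the table; axes as the console's. Two slots along x at y = +30 and -30 mm, each 20 mm wide and 84 mm long (x -42 to +42), joined by the neutral slot along y, 20 mm wide, at x = 0. The 10 mm lever stem can move only inside this H. Plate and lands are 6 mm thick.
- knob (a point): Centre of the lever's black 40 mm ball knob, 210 mm from the pivot, so 230 mm up when upright, lower as it leans. From the gate's centre: starts x within 6, y within 22 mm; in a slot y is 39 to 58 mm (middle 50) to that side, at its forward end x = 61. Stays where left, moves with 2 to 4 N; the ball can turn in a gripper that keeps pointing down.
- bottle_plate: White plate, 56 mm square, 3 mm thick, fixed on the console's top ahead of one slot, showing a dark tall narrow bottle (47 mm tall, 17 mm wide, thin neck). Origin at the centre of its underside, 78 mm forward of the gate's centre and 42 mm left or right; axes as the console's. The other slot has a like plate with a wide squat jar; their sides change.

How it is judged:
By the outcome, as a careful person would: the job done as asked, in the order asked, and still so for the second after the job is handed in, with the robot touching nothing.
It also fails if it takes over 35 s, if anything falls off the work surface, if the arm or the gripper's body presses on something with over 40 N, if the wrist force passes 120 N, or if a joint passes its speed limit or range.

## Working session

There is one attempt and no reset: what is moved stays moved. The work goes in short steps, each a Python script; the robot and the scene stay as the last script left them, time stands still between calls to the robot, and variables do not carry over. Pictures are saved under pics/ and viewed, and the job is handed in when it is done.

```bash
mkdir -p pics; ls
python3 - <<'E'
from workcell import *
import cv2,numpy as np,pickle
d={}
for n in("scene","top"):
    c=camera(n);d[n]=c;cv2.imwrite(f"pics/{n}0.png",c["image"])
    print(n,{k:v for k,v in c.items() if k not in("image","range_z")})
pickle.dump(d,open("c0.pkl","wb"))
s=read_state();print(s["time"],s["eef_pos"],s["tool_rot"],grip_point_offset)
E
```

```text
pics
scene {'fx': 438.1193567594097, 'fy': 438.1193567594097, 'cx': 256.5043549795236, 'cy': 192.43890895085536, 'cam_to_world': array([[ 9.92857911e-01, -1.11947029e-01,  4.12435501e-02,
         5.93511812e+02],
       [ 1.19300920e-01,  9.29665285e-01, -3.48553795e-01,
        -1.67899121e+02],
       [ 6.76865133e-04,  3.50984786e-01,  9.36380917e-01,
         7.54224587e+02],
       [ 0.00000000e+00,  0.00000000e+00,  0.00000000e+00,
         1.00000000e+00]])}
top {'fx': 352.38997365363076, 'fy': 352.38997365363076, 'cx': 256.7811235283244, 'cy': 195.52853113362247, 'cam_to_world': array([[ 1.80744276e-01,  9.57519808e-01, -2.24693845e-01,
         4.58828089e+02],
       [-9.83529850e-01,  1.75793328e-01, -4.20207173e-02,
         2.56052082e+01],
       [-7.35990394e-04,  2.28588107e-01,  9.73522951e-01,
         7.81681441e+02],
       [ 0.00000000e+00,  0.00000000e+00,  0.00000000e+00,
         1.00000000e+00]])}
0.1 [ 202.848519   -590.84687704  230.8007622 ] [[ 3.24713901e-01 -9.45812204e-01 -3.95597336e-04]
 [-9.45811734e-01 -3.24714135e-01  9.45398436e-04]
 [-1.02262543e-03  6.71765879e-05 -9.99999475e-01]] -18.700000000000003
```

View pics/scene0.png

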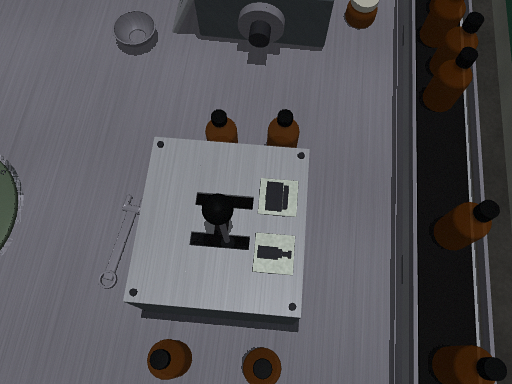

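View pics/top0.png

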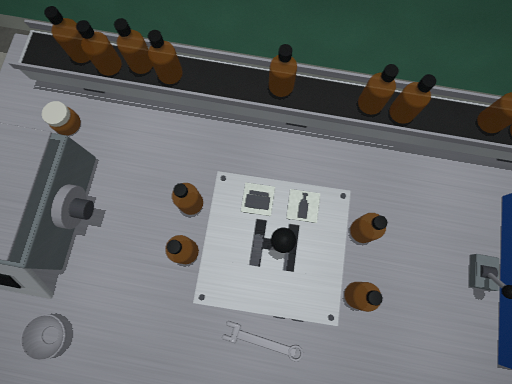

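The bottle plate is on the console's right (−y) side: about (273,253) in the scene view and (303,206) in the top view. The knob is at about (217,210) and (284,240). I'll enlarge both and measure.

```bash
cat > h.py <<'E'
import numpy as np,cv2
def ray(c,u,v):
    T=c["cam_to_world"]
    d=np.array([(u-c["cx"])/c["fx"],-(v-c["cy"])/c["fy"],-1.]);return T[:3,3],T[:3,:3]@d
def plane(c,u,v,z):
    o,d=ray(c,u,v);return o+d*(z-o[2])/d[2]
def depth(c,u,v):
    o,d=ray(c,u,v);return o+d*c["range_z"][int(round(v)),int(round(u))]
def proj(c,p):
    T=c["cam_to_world"];q=T[:3,:3].T@(np.array(p)-T[:3,3]);return c["cx"]+c["fx"]*q[0]/-q[2],c["cy"]-c["fy"]*q[1]/-q[2]
E
python3 - <<'E'
import pickle,cv2,numpy as np
from h import *
d=pickle.load(open("c0.pkl","rb"))
i=d["scene"]["image"][125:325,115:315];cv2.imwrite("pics/sz.png",cv2.resize(i,None,fx=3,fy=3,interpolation=cv2.INTER_CUBIC))
i=d["top"]["image"][165:335,190:360];cv2.imwrite("pics/tz.png",cv2.resize(i,None,fx=3.5,fy=3.5,interpolation=cv2.INTER_CUBIC))
E
```

```text
(no output)
```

View pics/sz.png

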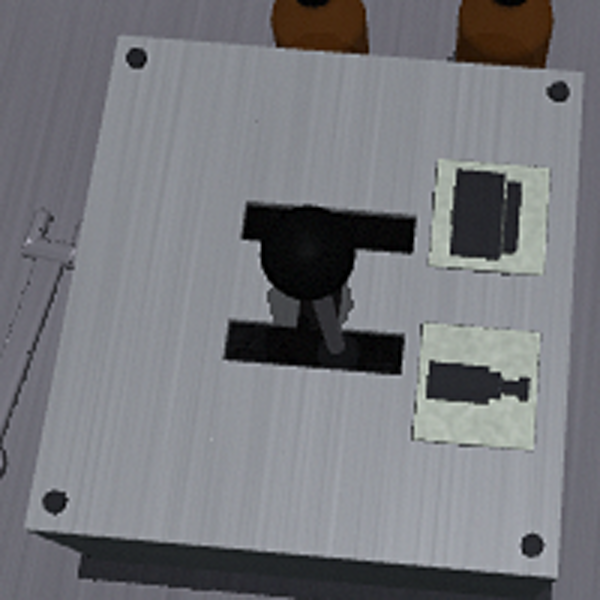

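View pics/tz.png

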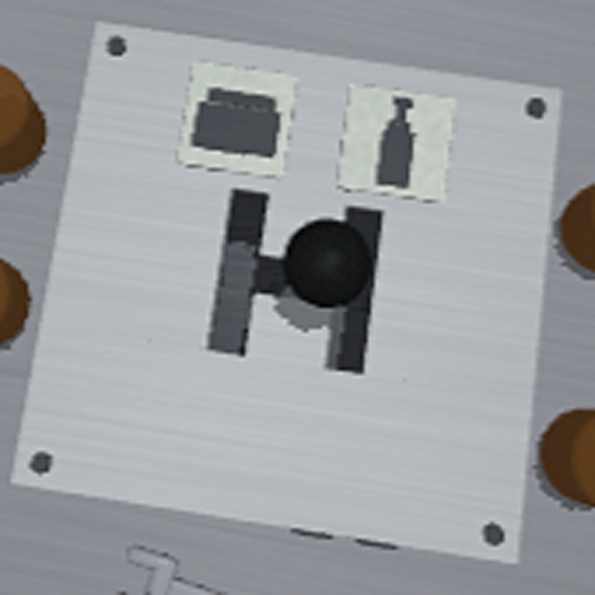

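Run:
```python
import pickle
from h import *
d=pickle.load(open("c0.pkl","rb"));S=d["scene"];T=d["top"]
s=lambda x,y:(115+(x+.5)/3-.5,125+(y+.5)/3-.5)
t=lambda x,y:(190+(x+.5)/3.5-.5,165+(y+.5)/3.5-.5)
# slot corners in order (x,y)
M=np.array([[-42,40],[42,40],[42,20],[-42,20],[-42,-20],[42,-20],[42,-40],[-42,-40],[50,-14],[106,-14],[106,-70],[50,-70]],float)
ps=[(246,202),(416,217),(413,252),(244,238),(229,321),(404,336),(402,374),(225,359),(422,323),(540,332),(534,450),(412,440)]
pt=[(208,349),(233,190),(269,194),(244,355),(327,369),(346,207),(383,210),(363,374),(338,188),(351,84),(456,97),(445,202)]
Z=[150]*8+[153]*4
def fit(W):
    mM,mW=M.mean(0),W.mean(0);a,b=M-mM,W-mW
    th=np.arctan2((a[:,0]*b[:,1]-a[:,1]*b[:,0]).sum(),(a*b).sum())
    R=np.array([[np.cos(th),-np.sin(th)],[np.sin(th),np.cos(th)]]);o=mW-R@mM
    return th,o,np.abs(W-(M@R.T+o)).max()
A=np.array([plane(S,*s(*p),z)[:2] for p,z in zip(ps,Z)]);B=np.array([plane(T,*t(*p),z)[:2] for p,z in zip(pt,Z)])
print(fit(A),fit(B));th,o,_=fit((A+B)/2);print(np.degrees(th),o)
ks,kt=s(307,253),t(328,263)
o1,d1=ray(S,*ks);o2,d2=ray(T,*kt)
x=np.linalg.lstsq(np.c_[d1,-d2],o2-o1,rcond=None)[0];p1=o1+d1*x[0];p2=o2+d2*x[1];print(p1,p2)
k=(p1+p2)/2;R=np.array([[np.cos(th),-np.sin(th)],[np.sin(th),np.cos(th)]]);print("knob local",R.T@(k[:2]-o),k[2])
print(depth(S,*ks),depth(T,*kt))
pickle.dump((th,o,k),open("pose.pkl","wb"))
```

```text
(np.float64(0.030390279150173623), array([522.6565562 ,   8.86455498]), np.float64(1.3795452234571712)) (np.float64(0.034295020296311665), array([521.91661537,   5.68120288]), np.float64(1.1940364393242362))
1.853013374252968 [522.28655467   7.27294273]
[524.53241774  -2.91078234 236.50310821] [523.06372364  -3.8997973  236.38361094]
knob local [  1.16543912 -10.72152428] 236.44335957365394
[526.0378819   -6.51162621 247.80229598] [521.59148184  -3.22356046 248.88150662]
```

Run:
```python
import pickle
from h import *
from workcell import *
th,o,k=pickle.load(open("pose.pkl","rb"))
d=pickle.load(open("c0.pkl","rb"))
R=np.array([[np.cos(th),-np.sin(th)],[np.sin(th),np.cos(th)]])
a=plane(d["scene"],*proj(d["scene"],k),229.7);b=plane(d["top"],*proj(d["top"],k),229.7)
kk=(a+b)/2;print(a,b,R.T@(kk[:2]-o))
kk=(kk+np.r_[k[:2],229.7])/2
cx=np.r_[R[:,0],0];cy=np.r_[R[:,1],0]
best=None
for sg in(1,-1):
    F=np.c_[sg*cx,-sg*cy,[0,0,-1]]
    q=inverse_kinematics(list(kk[:2])+[330],F);print(sg,q,read_state()["qpos"])
    if q is not None:
        e=abs(q[6]); best=(e,F) if best is None or e<best[0] else best
F=best[1];pickle.dump((th,o,kk,F),open("plan.pkl","wb"));print(kk)
p=read_state()["eef_pos"];movel([p[0],p[1],320],max_speed=120)
movep([kk[0],kk[1],330],F)
s=read_state();print(s["time"],s["eef_pos"],s["ft_force"])
c=camera("scene");cv2.imwrite("pics/s1.png",cv2.resize(c["image"][100:330,100:330],None,fx=2.5,fy=2.5))
```

```text
[522.89014897  -1.26299305 229.7       ] [524.60160215  -3.76408394 229.7       ] [ 1.14210655 -9.82855152]
1 [ 0.41598618  0.32076077 -0.67327081  1.70913822  0.21369597  1.18639858
 -0.28078211] [ 1.16982794  0.52193941 -0.03631778  1.59992862  0.02118797  1.02113398
 -0.11283291]
-1 [ 0.83434789  0.60424693 -1.42144146  1.69235797  0.60838694  1.38604062
  2.49107685] [ 1.16982794  0.52193941 -0.03631778  1.59992862  0.02118797  1.02113398
 -0.11283291]
[523.77197313  -2.95941416 229.7       ]
3.375 [523.8463174   -3.96414481 329.88167896] [ 1.87786155 -0.23855923 -0.35453103]
```

View pics/s1.png

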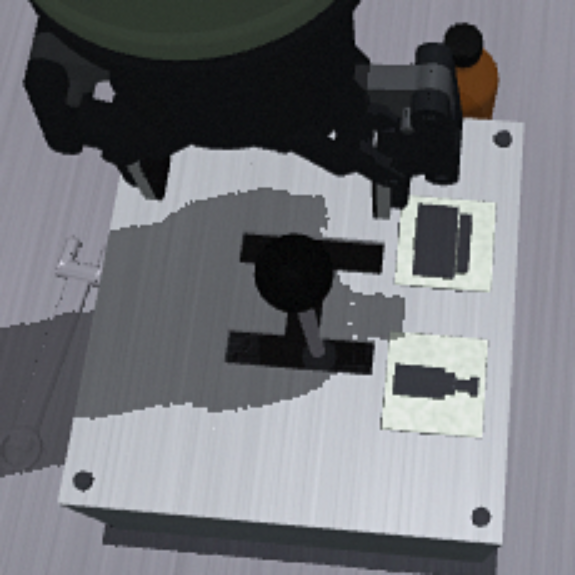

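The open jaws stand above the knob, which is at (293,273) in the crop, and span it along the console's x axis. Next I descend and clamp.

Run:
```python
import pickle
from h import *
from workcell import *
th,o,kk,F=pickle.load(open("plan.pkl","rb"))
print(movel([kk[0],kk[1],208],max_speed=100,guard=15))
clamp();s=read_state();print(s["time"],s["eef_pos"],s["ft_force"],s["finger_gap"])
c=camera("scene");cv2.imwrite("pics/s2.png",cv2.resize(c["image"][100:330,100:330],None,fx=2.5,fy=2.5))
```

```text
False
5.3083 [524.03736425  -2.92787177 208.45619278] [-1.25055018 -0.76282774  6.63227641] 37.42116701400553
```

View pics/s2.png

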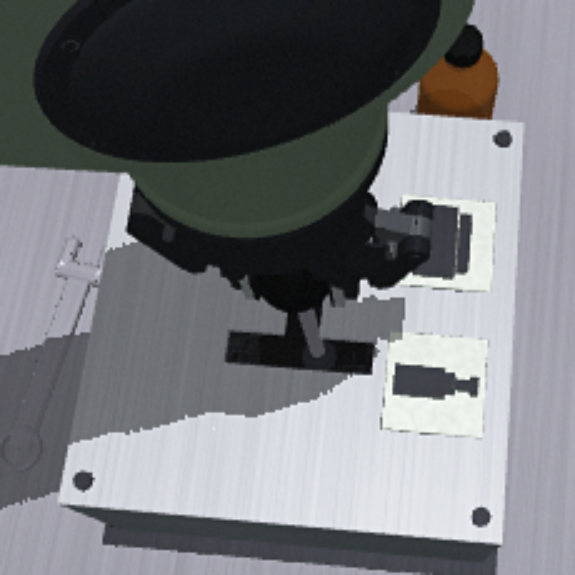

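```bash
cat > m.py <<'E'
import pickle
from h import *
from workcell import *
th,o,kk,F=pickle.load(open("plan.pkl","rb"))
R=np.array([[np.cos(th),-np.sin(th)],[np.sin(th),np.cos(th)]])
def tcp(x,y):
    w=o+R@[x,y];return [w[0],w[1],20+np.sqrt(210**2-x*x-y*y)-21.3]
def go(x,y,v,g):
    r=movel(tcp(x,y),max_speed=v,guard=g);s=read_state();p=s["eef_pos"]
    print(r,"t",round(s["time"],2),"local",(R.T@(p[:2]-o)).round(1),"z",p[2].round(1),"F",(R.T@s["ft_force"][:2]).round(1),s["ft_force"][2].round(1),"gap",round(s["finger_gap"],1));return r
E
python3 - <<'E'
from m import *
for y in(-25,-38,-50):
    if go(1.5,y,50,20):break
c=camera("scene");cv2.imwrite("pics/s3.png",cv2.resize(c["image"][100:330,100:330],None,fx=2.5,fy=2.5))
c=camera("top");cv2.imwrite("pics/t3.png",cv2.resize(c["image"][150:340,180:370],None,fx=3,fy=3))
E
```

```text
False t 5.8 local [  1.5 -24.9] z 207.3 F [-0.7  1.5] 3.8 gap 37.6
False t 6.22 local [  1.5 -38. ] z 205.2 F [-0.3  0.7] 4.2 gap 37.7
False t 6.61 local [  1.5 -50.1] z 202.6 F [-0.5  1.2] 3.4 gap 37.7
```

View pics/s3.png

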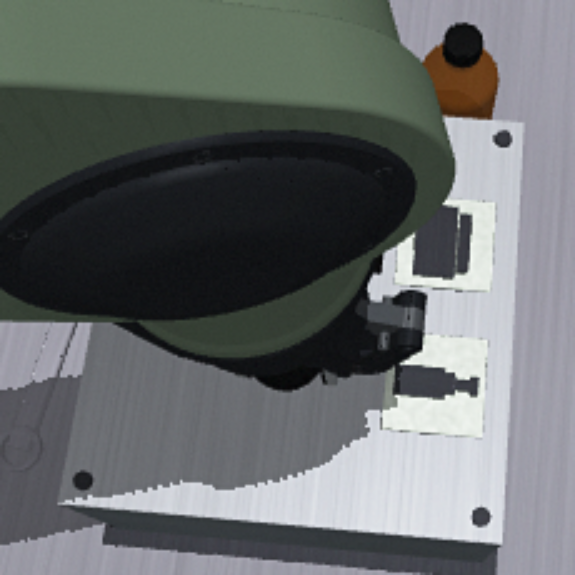

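View pics/t3.png

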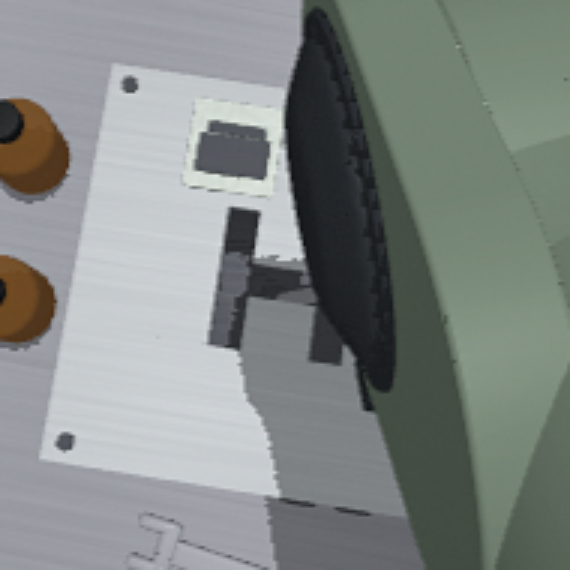

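The knob has gone with the gripper, and its edge shows at (285,383). The forces were small with no catching. Now I push forward under guard.

Run:
```python
from m import *
for x in(15,30,45,55,60):
    if go(x,-50,50,15):break
else:
    for x in (62,64,66):
        if go(x,-50,20,12):break
```

```text
False t 7.12 local [ 13.9 -49.8] z 201.5 F [-6.5  1.1] 2.1 gap 37.2
False t 7.58 local [ 30.  -49.7] z 200.2 F [-0.1  1.7] -1.9 gap 37.4
True t 7.85 local [ 39.2 -50.3] z 198.9 F [ 1.2 -1.3] 12.7 gap 37.5
```

The guard tripped on a vertical force of 12.7 N at x≈39. The forward force is about 1 N, so this is the ball turning in the grip rather than a jam. I'll check the forces and go on.

Run:
```python
from m import *
wait(0.2);print(read_state()["ft_force"])
for x in(46,52,57,60,62,64):
    go(x,-50,30,20)
wait(.2);s=read_state();print(s["ft_force"],s["eef_pos"])
c=camera("scene");cv2.imwrite("pics/s4.png",cv2.resize(c["image"][100:330,100:330],None,fx=2.5,fy=2.5))
```

```text
[ 1.63080642 -0.50063415  9.00796172]
False t 8.48 local [ 46.  -49.8] z 197.1 F [0.2 2.3] -8.0 gap 37.7
False t 8.84 local [ 51.2 -50.1] z 195.6 F [-4.8  1.7] -1.8 gap 37.4
False t 9.17 local [ 56.6 -50.3] z 194.7 F [-6.5  1.1] 4.1 gap 37.7
True t 9.38 local [ 57.3 -50.5] z 194.3 F [-10.7  -0.8] 18.6 gap 37.5
True t 9.58 local [ 57.5 -50.5] z 194.1 F [-12.9  -0.2] 20.8 gap 37.6
True t 9.79 local [ 57.5 -50.6] z 194.1 F [-14.4  -0.2] 20.8 gap 37.5
[-12.99347123   0.10665313  19.91060216] [581.18547201 -41.35071562 194.20338277]
```

View pics/s4.png

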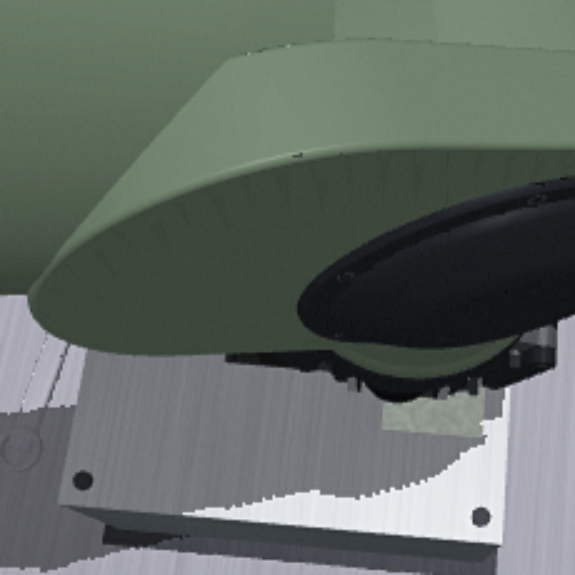

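Run:
```python
from m import *
z=read_state()["eef_pos"][2]
for x in(60,62.5,65):
    w=tcp(x,-50);w[2]=z+1
    r=movel(w,max_speed=20,guard=25);s=read_state();print(r,s["time"],(R.T@(s["eef_pos"][:2]-o)).round(1),s["eef_pos"][2],(R.T@s["ft_force"][:2]).round(1),s["ft_force"][2])
    if r:break
```

```text
True 10.25 [ 56.9 -50.4] 194.44142518462343 [-7.2  0.4] 9.177623758491272
```

Run:
```python
from m import *
for x in(60,63,66):
    w=tcp(min(x,61),-50);w=tcp(x,-50);w[2]=196
    r=movel(w,max_speed=20,guard=35);s=read_state();print(r,s["time"],(R.T@(s["eef_pos"][:2]-o)).round(1),s["eef_pos"][2],(R.T@s["ft_force"][:2]).round(1),s["ft_force"][2],s["finger_gap"])
    if r:break
```

```text
False 10.6 [ 57.2 -50.3] 194.6288886399092 [-19.    1.5] -8.01771477085267 37.485862132068284
False 10.9 [ 58.  -50.4] 194.2920481883377 [-35.9   1.6] 0.3281133172240165 37.47114311232043
False 11.2 [ 58.4 -50.4] 193.75439343901664 [-52.2   3.9] 7.794934076066532 37.347478757724474
```

A forward force of 52 N with no further travel means the end stop. I'll ease the pressure, release, lift and check.

Run:
```python
from m import *
w=tcp(58.5,-50);w[2]=194.5;movel(w,max_speed=30)
s=read_state();print((R.T@(s["eef_pos"][:2]-o)).round(1),(R.T@s["ft_force"][:2]).round(1),s["ft_force"][2])
open_gripper();w=read_state()["eef_pos"]
print(movel([w[0],w[1],330],max_speed=120,guard=30))
movep([400,-300,380],F)
print(read_state()["time"],read_state()["ft_force"])
import pickle
d={}
for n in("scene","top"):
    c=camera(n);d[n]=c
cv2.imwrite("pics/s5.png",cv2.resize(d["scene"]["image"][125:325,115:315],None,fx=3,fy=3,interpolation=cv2.INTER_CUBIC))
cv2.imwrite("pics/t5.png",cv2.resize(d["top"]["image"][165:335,190:360],None,fx=3.5,fy=3.5,interpolation=cv2.INTER_CUBIC))
pickle.dump(d,open("c5.pkl","wb"))
```

```text
[ 56.8 -50.3] [-13.7   1.3] 3.7473628733226234
False
14.65 [ 0.39242619 -0.28965657  0.04954101]
```

View pics/s5.png

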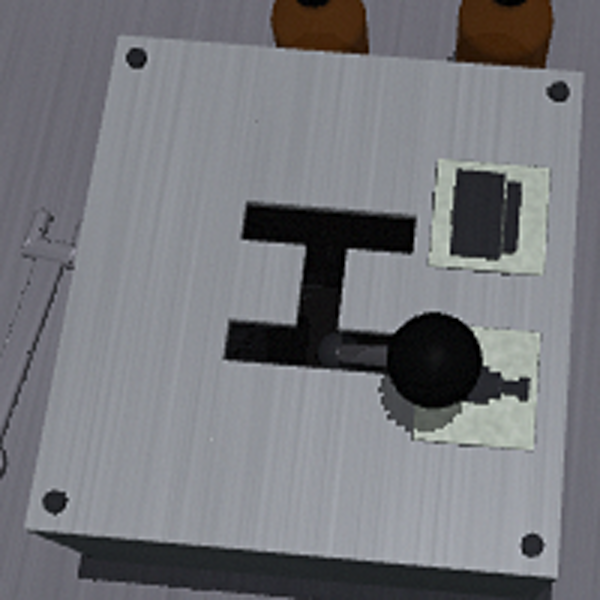

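View pics/t5.png

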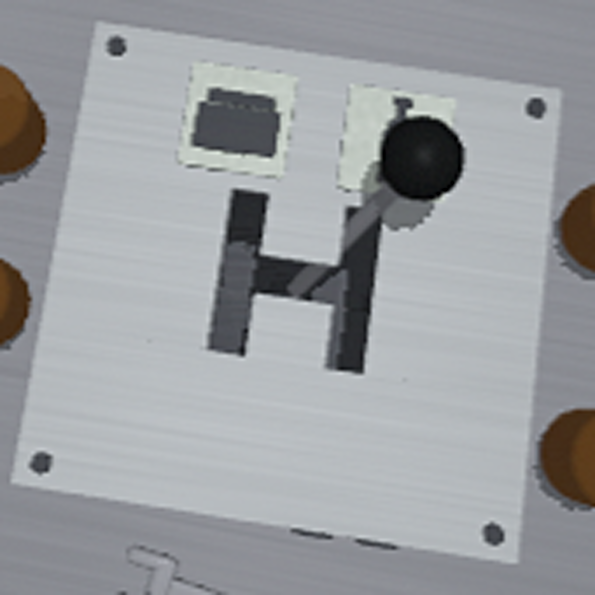

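The knob now stands over the bottle plate's near edge, at (434,360) in the scene crop and (422,157) in the top crop. The stem is at the forward end of the right slot. I'll put numbers on that.

Run:
```python
from m import *
d=pickle.load(open("c5.pkl","rb"));S=d["scene"];T=d["top"]
a=plane(S,115+434.5/3-.5,125+360.5/3-.5,214.7);b=plane(T,190+422.5/3.5-.5,165+157.5/3.5-.5,214.7)
for o_,p in(((522.66,8.86),a),((521.92,5.68),b)):print(R.T@(p[:2]-o_))
```

```text
[ 57.50765418 -47.10148185]
[ 58.9416501 -47.8272339]
```

The cameras put the knob at x≈58, where 61 is the forward end, while the arm felt a hard stop. 20 s remain, so I'll nudge the knob from behind with closed fingers to settle it.

Run:
```python
from m import *
clamp()
w=tcp(-2,-48)
movep([w[0],w[1],300],F)
print(movel([w[0],w[1],203],max_speed=150,guard=20))
def P(x,v,g):
    w=tcp(x,-48);r=movel([w[0],w[1],203],max_speed=v,guard=g);s=read_state();print(r,round(s["time"],2),(R.T@(s["eef_pos"][:2]-o)).round(1),(R.T@s["ft_force"][:2]).round(1),s["ft_force"][2].round(1));return r
if not P(15,60,10):
    P(40,25,10)
```

```text
False
False 17.89 [ 15.2 -47.8] [-0.1  0.4] -0.1
True 18.43 [ 23.6 -48.1] [-5.   0.2] 4.3
```

Run:
```python
from m import *
def P(x,v,g):
    w=tcp(x,-48);r=movel([w[0],w[1],203],max_speed=v,guard=g);s=read_state();print(r,round(s["time"],2),(R.T@(s["eef_pos"][:2]-o)).round(1),(R.T@s["ft_force"][:2]).round(1),s["ft_force"][2].round(1));return r
for x in (25,27,29):
    if P(x,20,25):break
```

```text
False 18.68 [ 23.9 -48.1] [-8.9 -0.3] 2.5
False 18.93 [ 24.7 -48.1] [-17.8   0.1] 7.6
False 19.18 [ 25.4 -48.2] [-28.7  -0.5] 13.6
```

The force rises straight away at about 10 N/mm with no free travel, so the lever is on its stop. I'll back off, lift clear, take a last look and hand in.

Run:
```python
from m import *
w=tcp(5,-48);movel([w[0],w[1],203],max_speed=80);movel([w[0],w[1],320],max_speed=150)
movep([400,-300,380],F)
c=camera("scene");cv2.imwrite("pics/s6.png",cv2.resize(c["image"][125:325,115:315],None,fx=3,fy=3,interpolation=cv2.INTER_CUBIC))
print(read_state()["time"],read_state()["ft_force"])
```

```text
21.75 [-0.03634893 -0.07733935  0.52315131]
```

View pics/s6.png

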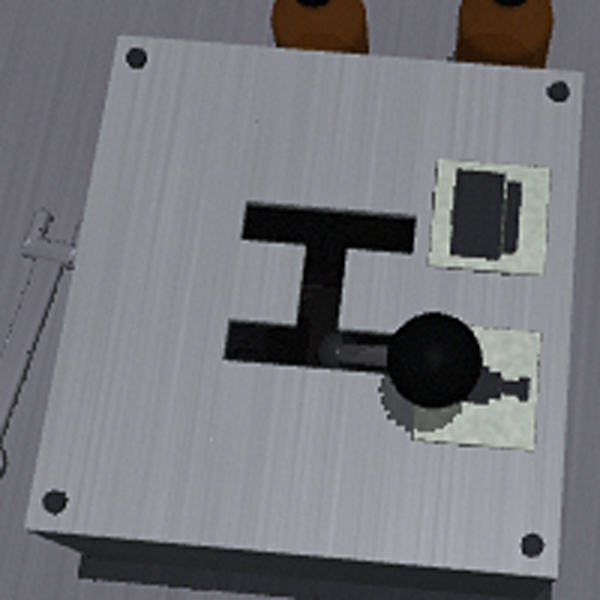

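The knob is unchanged at (434,360), with the stem at the forward end of the right slot and the arm clear.

```bash
python3 -c "
from workcell import *
print(finish_job())"
```

```text
the job is handed in; nothing more can be done
None
```

The shift lever is fully forward in the slot with the tall-bottle plate, which is the right-hand one (−y). I gripped the knob, took it across the neutral slot and pushed it forward to the end stop. Then I let go and moved the arm clear, and handed the job in at about 22 s.

**Checks:**
- **Other slots:** side forces stayed at or below about 2 N on the way across, and nothing caught.
- **End stop:** the forward force climbed to 52 N with almost no further travel. After letting go I nudged the knob from behind with closed fingers, up to 29 N, and it did not move on. The last picture shows the knob where it was before that nudge.

**What disagreed:**
- **Knob position:** the cameras put it at x ≈ 58, y ≈ −47 mm from the gate's centre, against the stated x = 61. I put this 3 mm down to camera calibration and my estimate of the gate's centre, because both force checks found the stop.
- **Force guard:** it tripped several times. The first was partway along the slot on a vertical force of about 13 N. I took that as the ball turning in the grip and carried on. The later trips were at or near the end stop.

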